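Sweep the bottle caps off the picnic table into the caddy

ROBOT

A 6-joint arm with a two-finger parallel gripper is mounted at the origin on the work surface. World frame = base frame: x ahead of the robot, y to its left, z up, the work surface at z = 0. Lengths are in mm, angles in degrees, forces in N, time in s.
With the tool pointing down it reaches from about 325 to 850 mm from the base axis. Payload 4.4 kg.
Tool frame: the origin (TCP) lies midway between the tips of the shut fingers; the grasp point (between the pads) lies 19 mm behind it; z points along the fingers, x is the direction in which the jaws open and shut, and the axes are right-handed (so a half turn about z gives the same grasp; the last joint's range is limited). The gripper opens to 94 mm and grips with 3 to 60 N. Pads are 16 mm wide; open, the fingers measure 119 mm over their backs; the gripper's body (75 mm by 177 mm) begins 78 mm behind the grasp point.
Start: joints at [-80.644, 11.837, 88.321, -0, 79.842, -8.623], TCP at [177.476, -546.927, 205.447] pointing down, gripper open.
Joint ranges: [-156.59, 156.59], [-49.26, 127.26], [12.9, 141.05], [-63.56, 243.56], [4.71, 150.69], [-161.64, 161.64]. Speed limits (degrees/s): [159.86, 159.86, 180, 180, 180, 180].

INTERFACE

Orientations are given as [roll, pitch, yaw] about the fixed x, y, z axes, in that order (R = Rz(yaw) Ry(pitch) Rx(roll)).
In Python, from station import sensors, vision, robot gives the robot as it stands. The module is installed in compiled form; this text tells all that it offers.
- The arm moves only by the tool jog_arm, never from a script. Its argument "motion" is a list of rows, each a list of 5 numbers: the shift along the tool's x, y, z in cm, then the turn about the tool's z in degrees, then the closure, from 0 (fully open) to 1 (shut). A call has 1 to 5 rows; each row is the pose to reach, as a shift and turn from the pose measured when the call began, along the tool's axes at that moment; what a row does not reach only later rows make up. A row lasts 1/10 s, in which the tool goes at most 50 mm and 8.59 degrees, less where a joint would pass 70% of its speed; a pose out of reach is approached as far as the arm can. A call with a gripper value outside its range is refused whole. The fingers move at their own pace and stop on an object; "squeeze" is the grip in N (left out, the last holds). Time passes only in rows, so rows that repeat a pose let the fingers close. It gives the time, the measured TCP pose, the force and the opening at its end, in the units of the state.
- sensors.observe(): the state, without advancing time (a new reading comes with each control period).
- vision.read_camera(name): name is "scene" or "top"; returns the picture (480x640x3 uint8, red, green, blue); there is no depth.
- vision.calibration(name): a dict with "intrinsics" (3x3 intrinsics, pixels), "position" and "orientation" of the camera in the world. Camera axes: x right, y up, looking along -z (the intrinsics and any distortion apply to the point x, -y, -z); pixel columns grow to the right and rows downward; lengths in mm; the calibration is good to about 2 mm. A picture is of the moment at which its call begins. calibration takes no time and is no camera call.
- robot.hand_in(): hands the job in, once; it reports no verdict.
The state is a dict: "time": time; "qpos": joint angles; "qd": joint speeds; "tau": joint torques, N m; "eef_pos": TCP position; "ee_rot": TCP orientation; "wrist_force": force on the tool from outside, world axes, zero at the start; "ft_torque": the same for the moment, N m; "gripper_width": finger opening in mm.
Only numpy, scipy, OpenCV 4.12 (cv2) and the standard library are available. Lean on these libraries where they do the work, as an engineer would, in place of code of your own. Each camera call takes 0.05 s, during which the arm holds its last target.

TASK

Clear up after lunch: with the fingertips, sweep the four loose bottle caps across the table and over its far edge so that all of them drop into the green caddy hooked there. Slide them along the table top without pinching or lifting them or leaning hard on them, let none fall beside the caddy, and leave everything else on the table where it stands.

Things in the scene. Friction and masses are not known exactly. Their poses are not given: they have to be found in the camera images.
- caddy: Green open-topped plastic waste caddy, 250 mm long, hung by hooks on a thin steel rail on the face of the table's far (+x) edge, all below the table top; it stays fixed, its place along the edge varies. Origin ON the straight table edge (which runs along y), at table-top height, midway along the caddy; x outward from the robot, y along the edge. The table top is bare up to the edge.
- caddy_mouth (a point): Centre of the caddy's open mouth, level with the table top, 78 mm beyond the table edge. The opening is 144 mm in x (starting 6 mm beyond the edge) by 242 mm in y; rim 6 mm below the table top, inner floor 182 mm below it. A cap pushed off the edge here drops in; elsewhere along the bare edge it falls to the floor.
- cap_red_center (a point): Loose red plastic screw cap off a wide-mouth juice bottle, lying flat on the table: a closed disc 42 mm in diameter and 18 mm high, about 12 g, slides and does not roll. The point is its centre, 9 mm above its underside.
- cap_white_center (a point): Loose white plastic screw cap off a wide-mouth juice bottle, lying flat on the table: a closed disc 42 mm in diameter and 18 mm high, about 12 g, slides and does not roll. The point is its centre, 9 mm above its underside.
- cap_blue_center (a point): Loose blue plastic screw cap off a wide-mouth juice bottle, lying flat on the table: a closed disc 42 mm in diameter and 18 mm high, about 12 g, slides and does not roll. The point is its centre, 9 mm above its underside.
- cap_orange_center (a point): Loose orange plastic screw cap off a wide-mouth juice bottle, lying flat on the table: a closed disc 42 mm in diameter and 18 mm high, about 12 g, slides and does not roll. The point is its centre, 9 mm above its underside.
- shaker: Glass salt shaker with a steel top, standing among the caps: 36 mm in diameter, 58 mm high, 90 g. Origin: centre of its underside. Leave alone.
- tape: Roll of pink marking tape lying flat: 76 mm in diameter, 30 mm high. Origin: centre of its underside. Leave alone.
- radio: Black two-way radio lying on its back: body 58 mm (its x) by 110 mm (its y), 34 mm high; a stub aerial runs on from the body's end to 139 mm along its +y. Origin: centre of the underside of the body. Leave alone.
- bowl: Empty black takeaway bowl, 132 mm across the rim, 45 mm high, with two chopsticks lying across it that stick out to 125 mm along its +y. Origin: centre of its underside. Leave alone.
- mug: Cream mug, 80 mm in diameter, 78 mm high, handle at its +y out to about 77 mm. Origin: centre of its underside. Leave alone.
- flask: Grey-green vacuum flask standing upright, 68 mm in diameter, 205 mm high. Origin: centre of its underside. Leave alone.
- empty_bottle: Clear juice bottle without its cap, standing upright, 80 mm in diameter, 182 mm high, easily tipped. Origin: centre of its underside. Leave alone.
Not all that is in view belongs to the job. There is more than one size of the part that bears cap_orange_center; the job needs the smallest.

How it is judged:
By the outcome, as a careful person would: the job done as asked, in the order asked, and still so for the second after the job is handed in, with the robot touching nothing.
It also fails if it takes over 67 s, if anything falls off the work surface, if the arm or the gripper's body presses on something with over 40 N, if the wrist force passes 120 N, or if a joint passes its speed limit or range.

## Working session

There is one attempt and no reset: what is moved stays moved. The work goes in short steps, Python scripts to look and compute and a tool call to move; the robot and the scene stay as the last step left them, time stands still between calls to the robot, and variables do not carry over. Pictures are saved under pics/ and viewed, and the job is handed in when it is done.

Besides the shell and the picture viewer there is one more tool, called as a command line: name --pt "numbers of a row" for each row, then --argument value for the rest. jog_arm: Moves the arm, as the interface text tells. Its arguments: {"type":"object","properties":{"motion":{"type":"array"},"squeeze":{"type":"number"}},"required":["motion"]}

```bash
mkdir -p pics
python3 - <<'E'
from station import sensors, vision, robot
import cv2
s=sensors.observe();print(s)
for n in("scene","top"):
    im=vision.read_camera(n);cv2.imwrite(f"pics/{n}0.png",im[:,:,::-1]);print(n,vision.calibration(n))
E
```

```text
{'time': 0.0, 'qpos': array([-8.06437275e+01,  1.18859140e+01,  8.84024837e+01, -6.36118869e-04,
        7.98399149e+01, -8.62259424e+00]), 'qd': array([ 0.05212206, -0.03750052,  0.00645309, -0.0805609 ,  0.09762023,
       -0.04089052]), 'tau': array([ 4.92568051e-04, -3.70879877e+01, -2.81416744e+01,  6.97896746e-02,
        3.61515710e-02, -1.66484679e-04]), 'eef_pos': array([ 177.34360045, -546.14273911,  204.29346395]), 'ee_rot': array([-1.79981381e+02,  1.26956101e-01, -7.20209997e+01]), 'wrist_force': array([-0.21305719,  0.76379331,  0.16773474]), 'ft_torque': array([-0.02083684, -0.02687382, -0.00969358]), 'gripper_width': 94.0700442473759}
scene {'intrinsics': array([[475.32541312,   0.        , 314.75306489],
       [  0.        , 475.32541312, 236.58013595],
       [  0.        ,   0.        ,   1.        ]]), 'position': array([1308.20841653,  304.74422428,  829.07958526]), 'orientation': array([ 45.55129529,  -0.38124378, 113.40432749])}
top {'intrinsics': array([[450.68978518,   0.        , 308.49441385],
       [  0.        , 450.68978518, 234.89745268],
       [  0.        ,   0.        ,   1.        ]]), 'position': array([ 341.06430169,  -18.96763932, 1097.3082325 ]), 'orientation': array([ 12.3346997 ,   0.11009204, -89.18328072])}
```

View pics/scene0.png

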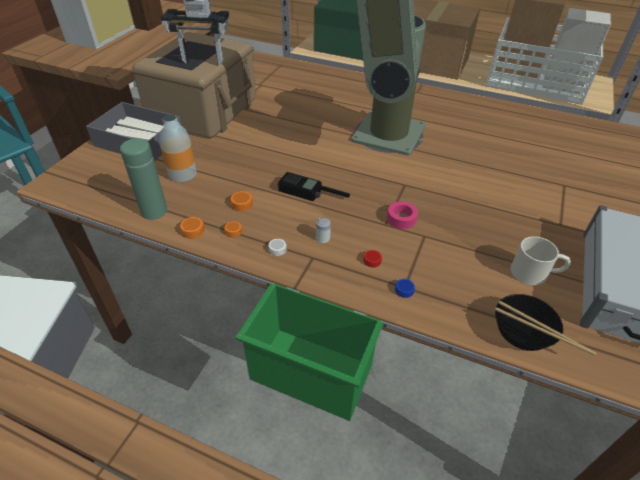

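View pics/top0.png

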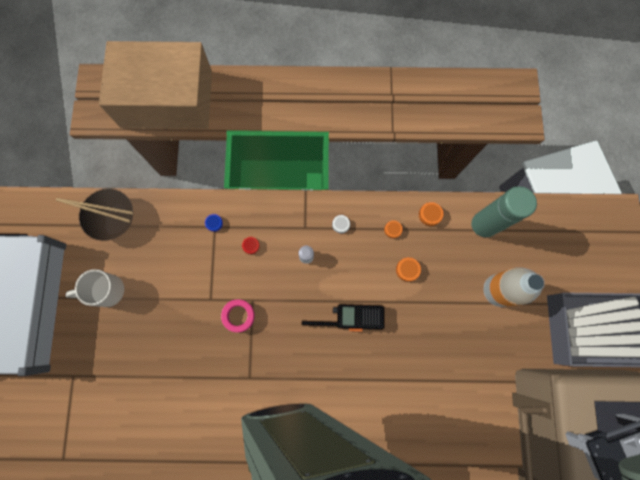

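The scene view shows the red cap at (373,258), blue at (405,288), white at (277,247) and the shaker at (323,230). The green caddy is at about (312,345). There are three orange discs, at (241,201), (192,227) and (233,229). In the top view these are at (409,270), (431,213) and (394,229), and the last looks smallest. Next I'll measure all of them and check sizes.

```bash
cat > h.py <<'E'
from station import sensors, vision, robot
import numpy as np, cv2
from scipy.spatial.transform import Rotation as R
def cal(n):
    c=vision.calibration(n);return c["intrinsics"],np.array(c["position"]),R.from_euler('xyz',c["orientation"],degrees=True).as_matrix()
def ray(n,uv,z):
    K,p,M=cal(n);d=np.linalg.inv(K)@np.array([uv[0],uv[1],1.]);d=M@np.array([d[0],-d[1],-d[2]]);return p+d*(z-p[2])/d[2]
def proj(n,P):
    K,p,M=cal(n);q=M.T@(np.array(P,float)-p);q=K@np.array([q[0],-q[1],-q[2]]);return q[:2]/q[2]
def grab(n,f):
    im=vision.read_camera(n);cv2.imwrite("pics/"+f,im[:,:,::-1]);return im
RNG=dict(red=[((0,150,90),(5,255,255)),((176,190,90),(180,255,255))],orange=[((6,170,120),(16,255,255))],blue=[((105,150,60),(125,255,255))],white=[((0,0,150),(180,50,255))],green=[((55,120,30),(80,255,255))],pink=[((160,120,90),(175,255,255))])
def blobs(im,col,amin=40):
    h=cv2.cvtColor(im,cv2.COLOR_RGB2HSV);m=0
    for a,b in RNG[col]: m=m|cv2.inRange(h,a,b)
    n,l,st,c=cv2.connectedComponentsWithStats(m)
    return [(tuple(np.round(c[i],1)),st[i].tolist(),(l==i).astype(np.uint8)) for i in range(1,n) if st[i,4]>=amin]
def extent(n,mask,z):
    c=max(cv2.findContours(mask,cv2.RETR_EXTERNAL,cv2.CHAIN_APPROX_NONE)[0],key=len)[:,0]
    P=np.array([ray(n,u,z)[:2] for u in c]);return P.min(0),P.max(0)
E
python3 - <<'E'
from h import *
for n in("scene","top"):
    im=cv2.imread(f"pics/{n}0.png")[:,:,::-1].copy()
    for c in RNG:
        for uv,st,m in blobs(im,c):
            if c=="white" and not 60<st[4]<500: continue
            a,b=extent(n,m,12); print(n,c,uv,st[4],"z12:",ray(n,uv,12)[:2].round(0),"ext",(b-a).round(0))
im=cv2.imread("pics/top0.png"); cv2.imwrite("pics/crop_top.png",cv2.resize(im[120:350,180:500],None,fx=2.5,fy=2.5,interpolation=cv2.INTER_CUBIC))
E
```

```text
scene red (np.float64(372.2), np.float64(258.1)) 258 z12: [553. 131.] ext [55. 43.]
scene orange (np.float64(181.0), np.float64(159.4)) 364 z12: [ 403. -508.] ext [107.  88.]
scene orange (np.float64(241.5), np.float64(200.4)) 336 z12: [ 494. -254.] ext [74. 69.]
scene orange (np.float64(191.9), np.float64(227.2)) 413 z12: [ 635. -315.] ext [73. 71.]
scene orange (np.float64(232.9), np.float64(228.7)) 223 z12: [ 598. -219.] ext [53. 49.]
scene blue (np.float64(404.5), np.float64(287.7)) 265 z12: [610. 225.] ext [51. 41.]
scene white (np.float64(102.4), np.float64(29.0)) 229 z12: [ -277. -1391.] ext [413. 458.]
scene white (np.float64(598.0), np.float64(16.9)) 278 z12: [-1345.   610.] ext [155. 107.]
scene white (np.float64(140.5), np.float64(124.1)) 343 z12: [ 293. -740.] ext [ 46. 160.]
scene white (np.float64(176.1), np.float64(132.7)) 355 z12: [ 289. -606.] ext [117. 127.]
scene white (np.float64(131.1), np.float64(132.2)) 354 z12: [ 344. -737.] ext [ 51. 161.]
scene white (np.float64(326.3), np.float64(235.7)) 69 z12: [527.   4.] ext [47. 20.]
scene white (np.float64(526.7), np.f
[... 636 characters left out ...]
-222.] ext [41. 45.]
top orange (np.float64(408.1), np.float64(269.1)) 465 z12: [ 497. -256.] ext [54. 59.]
top orange (np.float64(497.0), np.float64(289.9)) 212 z12: [ 450. -468.] ext [72. 41.]
top blue (np.float64(213.5), np.float64(222.5)) 203 z12: [607. 223.] ext [38. 38.]
top white (np.float64(340.5), np.float64(223.3)) 247 z12: [609. -92.] ext [41. 42.]
top white (np.float64(304.1), np.float64(252.3)) 128 z12: [535.  -3.] ext [30. 29.]
top white (np.float64(90.7), np.float64(287.7)) 290 z12: [441. 509.] ext [ 82. 105.]
top green (np.float64(277.8), np.float64(159.3)) 5380 z12: [775.  68.] ext [154. 260.]
top pink (np.float64(237.3), np.float64(315.5)) 594 z12: [380. 153.] ext [75. 79.]
```

View pics/crop_top.png

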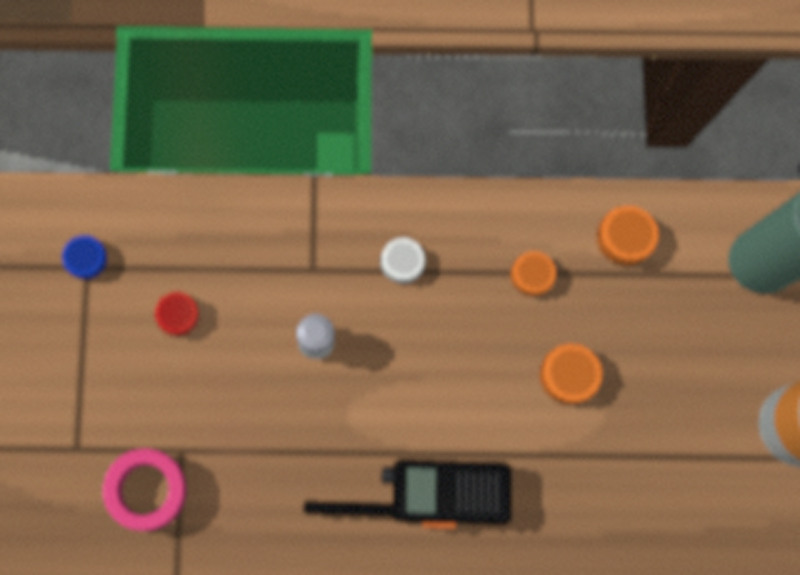

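The crop confirms the choice: the smallest orange disc is at top (394,229), about 42 mm, and the other two are about 58 mm. Next I'll measure the edge, caddy and shaker.

```bash
cat >> h.py <<'E'
def go(x,y,z,yaw):
    s=sensors.observe();p=s["eef_pos"];M=R.from_euler('xyz',s["ee_rot"],degrees=True).as_matrix()
    d=M.T@(np.array([x,y,z])-p)/10;cy=s["ee_rot"][2];t=(cy-yaw+180)%360-180
    print("t",round(s["time"],2),"pos",p.round(1),"yaw",round(cy,1),"f",np.round(s["wrist_force"],1),"-> d cm",d.round(2),"turn",round(t,1))
E
python3 - <<'E'
from h import *
im=cv2.imread("pics/top0.png")[:,:,::-1].copy()
_,st,m=max(blobs(im,"green"),key=lambda b:b[1][4])
a,b=extent("top",m,-6);print("caddy rim ext z-6",a,b,(b-a))
im2=cv2.imread("pics/scene0.png")[:,:,::-1].copy()
# caddy corners top view manually seen at crop
for uv in [(112,172),(371,172),(118,28),(371,28)]:
    u=(180+uv[0]/2.5,120+uv[1]/2.5);print("corner",u,ray("top",u,-6).round(0))
# table edge rows
h=cv2.cvtColor(im,cv2.COLOR_RGB2HSV)
for c in (170,350,390,450):
    col=h[175:205,c].astype(int);r=175+np.argmax(np.abs(np.convolve(col[:,1],[1,1,-1,-1],'same'))[2:-2])+2
    print("edge",c,r,ray("top",(c,r),0).round(0))
# shaker: top centre at z58 in both views; tape
for n,uv in(("top",(306,252)),("scene",(323,222))): print("shaker top",n,ray(n,uv,58).round(0))
print("flask base/top",ray("top",(516,200),205).round(0), "bottle",ray("top",(530,283),182).round(0))
for n,P in dict(red=(552,130,9),blue=(608,224,9),white=(608,-91,9),orange=(597,-221,9)).items(): print(n,proj("top",P).round(0),proj("scene",P).round(0))
go(400,-300,205,-72); go(583,-122,205,-40)
E
```

```text
Traceback (most recent call last):
  File "h.py", line 20, in extent
    P=np.array([ray(n,u,z)[:2] for u in c]);return P.min(0),P.max(0)
                ~~~^^^^^^^
  File "h.py", line 7, in ray
    K,p,M=cal(n);d=np.linalg.inv(K)@np.array([uv[0],uv[1],1.]);d=M@np.array([d[0],-d[1],-d[2]]);return p+d*(z-p[2])/d[2]
          ~~~^^^
  File "h.py", line 5, in cal
    c=vision.calibration(n);return c["intrinsics"],np.array(c["position"]),R.from_euler('xyz',c["orientation"],degrees=True).as_matrix()
ValueError: time passes only in moves, steps and waits
```

```bash
sed -i 's/^def cal(n):/import functools\n@functools.lru_cache(None)\ndef cal(n):/' h.py
python3 - <<'E'
from h import *
im=cv2.imread("pics/top0.png")[:,:,::-1].copy()
_,st,m=max(blobs(im,"green"),key=lambda b:b[1][4])
a,b=extent("top",m,-6);print("caddy rim ext z-6",a,b,(b-a))
for uv in [(112,172),(371,172),(118,28),(371,28)]:
    u=(180+uv[0]/2.5,120+uv[1]/2.5);print("corner",u,ray("top",u,-6).round(0))
h=cv2.cvtColor(im,cv2.COLOR_RGB2HSV)
for c in (170,350,390,450):
    col=h[175:205,c].astype(int);r=175+np.argmax(np.abs(np.convolve(col[:,1],[1,1,-1,-1],'same'))[2:-2])+2
    print("edge",c,r,ray("top",(c,r),0).round(0))
for n,uv in(("top",(306,252)),("scene",(323,222))): print("shaker top",n,ray(n,uv,58).round(0))
print("flask top",ray("top",(516,200),205).round(0), "bottle",ray("top",(530,283),182).round(0))
for n,P in dict(red=(552,130,9),blue=(608,224,9),white=(608,-91,9),orange=(597,-221,9)).items(): print(n,proj("top",P).round(0),proj("scene",P).round(0))
go(400,-300,205,-72); go(583,-122,205,-40)
E
```

```text
caddy rim ext z-6 [704.25548353 -59.09887345] [860.76635693 205.64267471] [156.51087341 264.74154817]
corner (224.8, 188.8) [700. 203.  -6.]
corner (328.4, 188.8) [704. -63.  -6.]
corner (227.2, 131.2) [859. 205.  -6.]
corner (328.4, 131.2) [863. -62.  -6.]
edge 170 188 [699. 342.   0.]
edge 350 190 [ 699. -117.    0.]
edge 390 191 [ 698. -219.    0.]
edge 450 178 [ 735. -374.    0.]
shaker top top [527.  -8.  58.]
shaker top scene [531.  -5.  58.]
flask top [ 616. -441.  205.] bottle [ 447. -465.  182.]
red [250. 245.] [372. 258.]
blue [213. 222.] [404. 288.]
white [340. 224.] [277. 247.]
orange [392. 229.] [233. 229.]
t 0.1 pos [ 177.4 -546.2  204.4] yaw -72.0 f [-0.2  0.3  0.1] -> d cm [-1.655e+01 -2.878e+01 -1.000e-02] turn -0.0
t 0.1 pos [ 177.4 -546.2  204.4] yaw -72.0 f [-0.2  0.3  0.1] -> d cm [-2.783e+01 -5.168e+01  1.000e-02] turn -32.0
```

Edge is at x≈699. The caddy's centre is at y≈72, so the mouth spans about -49 to 193. Shaker is at (529,-6). I'll cradle each cap between the two fingertips, held about 30 mm apart, and push white, orange, red and blue in that order. First the approach, keeping clear of the bottle.

jog_arm --pt "-2.5 -4.3 0 -7 0.68" --pt "-5 -8.6 0 -14 0.68" --pt "-7.5 -12.9 0 -21 0.68" --pt "-10 -17.2 0 -28 0.68" --pt "-12.5 -21.5 0 -34 0.68" --squeeze 5

```text
time: 0.6
eef_pos: [344.0, -359.1, 204.3]
ee_rot: [-179.9, 0.1, -37.8]
wrist_force: [-0.4, -0.9, -0.9]
gripper_width: 57.8
```

Run:
```python
from h import *
go(400,-280,160,-38);go(582,-124,100,-38)
print(sensors.observe()["gripper_width"])
```

```text
t 0.6 pos [ 344.  -359.1  204.3] yaw -37.8 f [-0.4 -0.9 -0.9] -> d cm [-0.41 -9.67  4.45] turn 0.2
t 0.6 pos [ 344.  -359.1  204.3] yaw -37.8 f [-0.4 -0.9 -0.9] -> d cm [  4.43 -33.14  10.48] turn 0.2
57.76862525201308
```

jog_arm --pt "0.6 -4.8 0.5 0 0.68" --pt "1.2 -9.5 1.5 0 0.68" --pt "1.8 -14.2 2.5 0 0.68" --pt "2.5 -18.9 3.5 0 0.68" --pt "3.1 -23.6 4.5 0 0.68"

```text
time: 1.1
eef_pos: [514.0, -189.7, 159.0]
ee_rot: [-179.9, 0.1, -37.8]
wrist_force: [0.4, -0.8, 0.6]
gripper_width: 30.1
```

Run:
```python
from h import *
go(582,-124,60,-38)
print(sensors.observe()["gripper_width"])
```

```text
t 1.1 pos [ 514.  -189.7  159. ] yaw -37.8 f [ 0.4 -0.8  0.6] -> d cm [ 1.37 -9.34  9.91] turn 0.2
30.09907797890509
```

jog_arm --pt "0.4 -3.2 3 0 0.68" --pt "0.9 -6.4 6 0 0.68" --pt "1.4 -9.3 9.9 0 0.68" --pt "1.4 -9.3 12.5 0 0.68" --pt "1.4 -9.3 14 0 0.68"

```text
time: 1.6
eef_pos: [579.8, -122.6, 15.5]
ee_rot: [180.0, 0.5, -37.7]
wrist_force: [0.4, 0.4, -0.2]
gripper_width: 30.0
```

Run:
```python
from h import *
go(582,-124,7,-38)
im=grab("top","t1.png")
K=cal("top");
c=im[150:300,220:420];cv2.imwrite("pics/t1c.png",cv2.resize(c,None,fx=4,fy=4,interpolation=cv2.INTER_CUBIC)[:,:,::-1])
```

```text
t 1.6 pos [ 579.8 -122.6   15.5] yaw -37.7 f [ 0.4  0.4 -0.2] -> d cm [ 0.26 -0.02  0.84] turn 0.3
```

View pics/t1c.png

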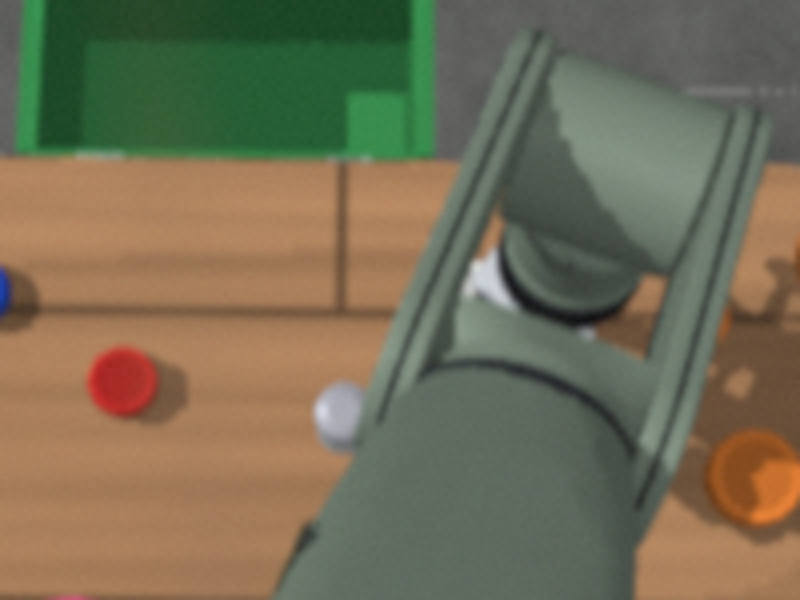

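jog_arm --pt "0.3 0 0.5 0 0.68" --pt "0.3 0 0.85 0 0.68" --pt "0.3 -0.8 0.85 0 0.68" --pt "0.3 -1.6 0.85 0 0.68" --pt "0.3 -2.4 0.85 0 0.68"

```text
time: 2.15
eef_pos: [596.8, -105.5, 6.8]
ee_rot: [180.0, 0.5, -37.8]
wrist_force: [0.5, -0.3, 0.9]
gripper_width: 29.9
```

Run:
```python
from h import *
im=grab("scene","s1.png")
go(709,38,7,-38)
c=im[160:340,200:440];cv2.imwrite("pics/s1c.png",cv2.resize(c,None,fx=3,fy=3,interpolation=cv2.INTER_CUBIC)[:,:,::-1])
```

```text
t 2.2 pos [ 597.5 -104.4    6.8] yaw -37.7 f [0.9 0.7 0.9] -> d cm [ 1.100e-01 -1.809e+01 -1.000e-02] turn 0.3
```

View pics/s1c.png

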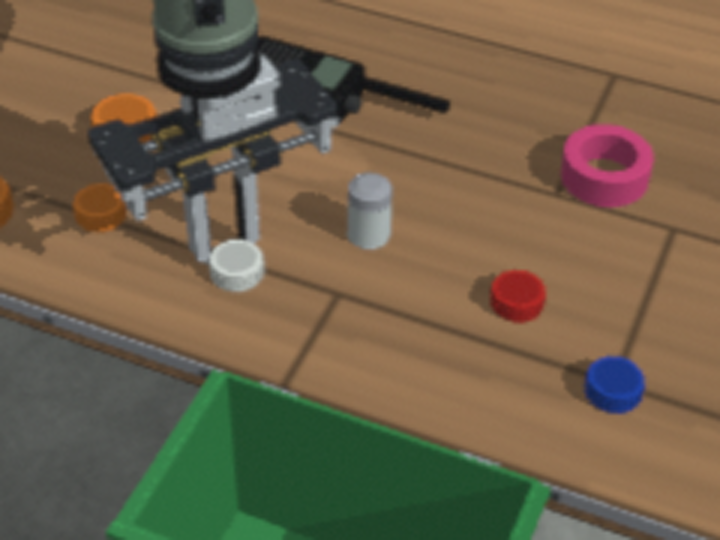

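The crop shows the white cap at (236,262), sitting between the two fingertips. I'll push it on.

jog_arm --pt "0 -1 0 0 0.68" --pt "0 -2.2 0 0 0.68" --pt "0 -3.4 0 0 0.68" --pt "0 -4.6 0 0 0.68" --pt "0 -5.8 0 0 0.68"

```text
time: 2.7
eef_pos: [633.6, -57.5, 6.7]
ee_rot: [-180.0, 0.4, -37.7]
wrist_force: [0.6, -0.2, 0.9]
gripper_width: 30.1
```

jog_arm --pt "0 -1.2 0 0 0.68" --pt "0 -2.4 0 0 0.68" --pt "0 -3.6 0 0 0.68" --pt "0 -4.6 0 0 0.68" --pt "0 -5.4 0 0 0.68"

```text
time: 3.2
eef_pos: [667.2, -13.9, 6.7]
ee_rot: [-180.0, 0.4, -37.7]
wrist_force: [-0.2, -0.5, -0.2]
gripper_width: 30.0
```

Run:
```python
from h import *
im=grab("scene","s2.png")
go(709,38,7,-38)
c=im[160:340,200:440];cv2.imwrite("pics/s2c.png",cv2.resize(c,None,fx=3,fy=3,interpolation=cv2.INTER_CUBIC)[:,:,::-1])
```

```text
t 3.25 pos [667.8 -13.    6.8] yaw -37.6 f [ 0.7 -0.5 -0.1] -> d cm [ 0.14 -6.56 -0.01] turn 0.4
```

View pics/s2c.png

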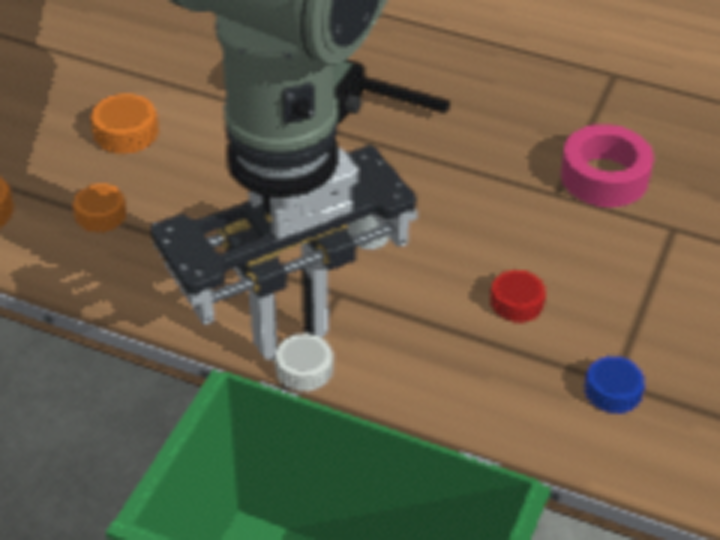

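White is still cradled and just short of the edge, well inside the caddy's span.

jog_arm --pt "0 -1 0 0 0.68" --pt "0 -2.2 0 0 0.68" --pt "0 -3.4 0 0 0.68" --pt "0 -4.6 0 0 0.68" --pt "0 -5.8 0 0 0.68"

```text
time: 3.75
eef_pos: [703.9, 33.8, 6.9]
ee_rot: [-179.9, 0.4, -37.6]
wrist_force: [0.1, 0.5, -1.0]
gripper_width: 30.0
```

jog_arm --pt "0 -0.8 0 0 0.68" --pt "0 -1 0 0 0.68" --pt "0 -1 0 0 0.68" --pt "0 -0.4 -2 0 0.68" --pt "0 0 -5 0 0.68"

```text
time: 4.25
eef_pos: [701.1, 33.1, 54.2]
ee_rot: [179.9, 0.7, -37.6]
wrist_force: [0.9, 0.3, -0.2]
gripper_width: 30.0
```

Run:
```python
from h import *
im=grab("scene","s3.png")
c=im[160:420,180:440];cv2.imwrite("pics/s3c.png",cv2.resize(c,None,fx=2.2,fy=2.2,interpolation=cv2.INTER_CUBIC)[:,:,::-1])
go(580,-265,100,-20)
```

```text
t 4.3 pos [706.2  32.2  62.4] yaw -37.7 f [ 2.4 -0.5  3.5] -> d cm [ 8.16 31.22 -3.91] turn -17.7
```

View pics/s3c.png

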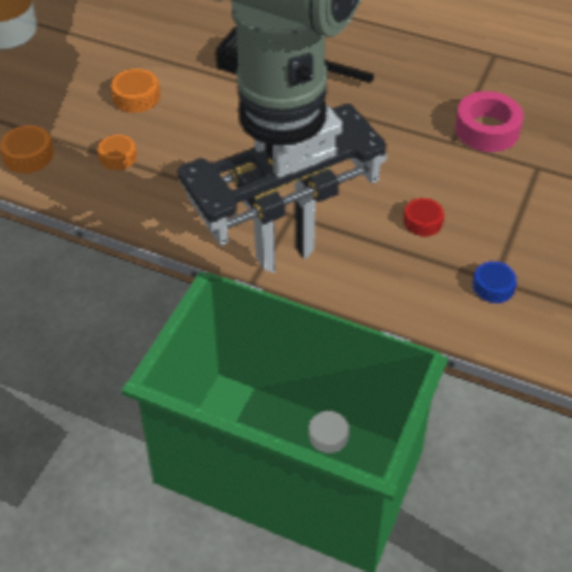

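White has dropped into the caddy, at crop (329,431). Next is orange.

jog_arm --pt "0.5 2 -3 -3 0.68" --pt "1.6 6.5 -4 -7 0.68" --pt "2.9 11.2 -4 -11 0.68" --pt "4.2 16 -4 -15 0.68" --pt "5.4 20.7 -4 -17 0.68"

```text
time: 4.8
eef_pos: [621.4, -166.9, 101.9]
ee_rot: [-179.7, -0.0, -20.6]
wrist_force: [0.3, 0.2, -0.8]
gripper_width: 30.2
```

Run:
```python
from h import *
go(582,-262,40,-21)
go(582,-262,7,-21)
```

```text
t 4.8 pos [ 621.4 -166.9  101.9] yaw -20.6 f [ 0.3  0.2 -0.8] -> d cm [-0.35 10.31  6.14] turn 0.4
t 4.8 pos [ 621.4 -166.9  101.9] yaw -20.6 f [ 0.3  0.2 -0.8] -> d cm [-0.35 10.33  9.44] turn 0.4
```

jog_arm --pt "-0.1 4 0 0 0.68" --pt "-0.3 8 0 0 0.68" --pt "-0.4 10.3 2 0 0.68" --pt "-0.4 10.3 5 0 0.68" --pt "-0.4 10.3 7 0 0.68"

```text
time: 5.3
eef_pos: [579.9, -263.0, 29.9]
ee_rot: [-179.7, 0.1, -20.7]
wrist_force: [0.1, 0.8, 0.3]
gripper_width: 30.3
```

Run:
```python
from h import *
im=grab("scene","s4.png")
c=im[150:330,140:380];cv2.imwrite("pics/s4c.png",cv2.resize(c,None,fx=3,fy=3,interpolation=cv2.INTER_CUBIC)[:,:,::-1])
go(582,-262,7,-21)
```

```text
t 5.35 pos [ 577.7 -261.    26.2] yaw -20.7 f [-2.1  0.5 -2.1] -> d cm [ 0.45 -0.05  1.91] turn 0.3
```

View pics/s4c.png

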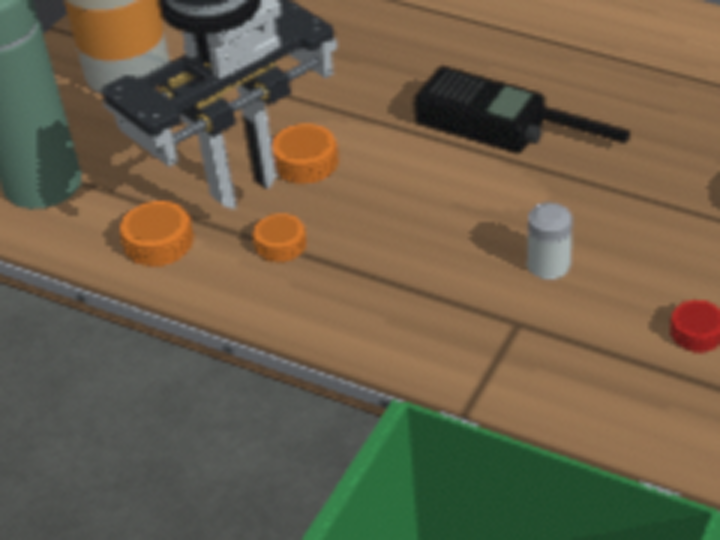

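Orange is at crop (279,235) and the big ones at (156,230) and (304,152). The fingertips are between them with clearance. I'll lower and start the push.

jog_arm --pt "0.4 0 1 0 0.68" --pt "0.4 0 1.9 0 0.68" --pt "0.4 -0.8 1.9 0 0.68" --pt "0.4 -1.6 1.9 0 0.68" --pt "0.4 -2.4 1.9 0 0.68"

```text
time: 5.85
eef_pos: [591.0, -239.2, 8.4]
ee_rot: [-179.7, 0.3, -20.7]
wrist_force: [0.0, -0.8, -0.4]
gripper_width: 30.1
```

Run:
```python
from h import *
im=grab("scene","s5.png")
c=im[150:330,140:380];cv2.imwrite("pics/s5c.png",cv2.resize(c,None,fx=3,fy=3,interpolation=cv2.INTER_CUBIC)[:,:,::-1])
go(710,35,7,-21)
```

```text
t 5.9 pos [ 591.4 -237.8    8.4] yaw -20.6 f [ 0.2 -0.3 -0.6] -> d cm [  1.5  -29.71   0.32] turn 0.4
```

View pics/s5c.png

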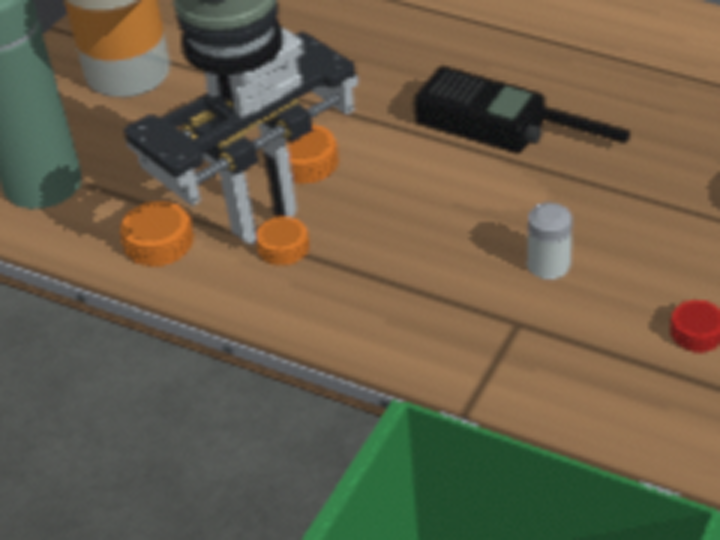

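jog_arm --pt "0 -1 0.1 0 0.68" --pt "0.1 -2.4 0.1 0 0.68" --pt "0.2 -3.8 0.1 0 0.68" --pt "0.3 -5.2 0.1 0 0.68" --pt "0.3 -6.6 0.1 0 0.68"

```text
time: 6.4
eef_pos: [618.1, -175.8, 7.9]
ee_rot: [-179.6, 0.3, -20.6]
wrist_force: [0.1, -0.7, -0.3]
gripper_width: 30.3
```

jog_arm --pt "0.1 -1.4 0 0 0.68" --pt "0.1 -2.8 0 0 0.68" --pt "0.2 -4.2 0 0 0.68" --pt "0.3 -5.6 0 0 0.68" --pt "0.4 -6.8 0 0 0.68"

```text
time: 6.9
eef_pos: [646.2, -112.3, 8.2]
ee_rot: [-179.6, 0.3, -20.6]
wrist_force: [-0.3, 0.5, -0.5]
gripper_width: 29.8
```

Run:
```python
from h import *
im=grab("scene","s6.png")
c=im[150:330,160:400];cv2.imwrite("pics/s6c.png",cv2.resize(c,None,fx=3,fy=3,interpolation=cv2.INTER_CUBIC)[:,:,::-1])
go(710,35,7,-21)
```

```text
t 6.95 pos [ 646.9 -110.6    8.3] yaw -20.5 f [-0.1  1.4  0.2] -> d cm [  0.81 -15.85   0.25] turn 0.5
```

View pics/s6c.png

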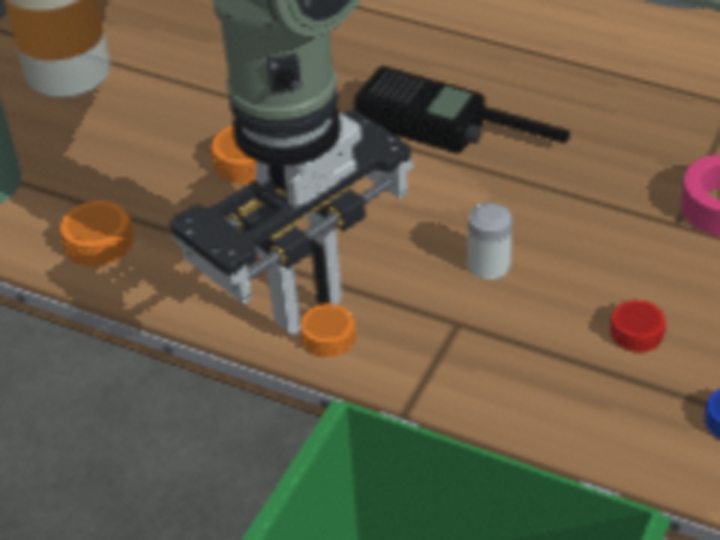

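jog_arm --pt "0.1 -1 0.1 0 0.68" --pt "0.1 -2.4 0.1 0 0.68" --pt "0.2 -3.8 0.1 0 0.68" --pt "0.3 -5.2 0.1 0 0.68" --pt "0.4 -6.6 0.1 0 0.68"

```text
time: 7.45
eef_pos: [674.3, -49.0, 7.8]
ee_rot: [-179.6, 0.3, -20.5]
wrist_force: [0.0, 0.2, -0.4]
gripper_width: 30.3
```

jog_arm --pt "0.1 -1.4 0 0 0.68" --pt "0.1 -2.6 0 0 0.68" --pt "0.2 -3.8 0 0 0.68" --pt "0.3 -5 0 0 0.68" --pt "0.4 -6.2 0 0 0.68"

```text
time: 7.95
eef_pos: [700.1, 8.5, 8.3]
ee_rot: [-179.6, 0.3, -20.5]
wrist_force: [0.2, -0.5, -0.5]
gripper_width: 30.0
```

Run:
```python
from h import *
im=grab("scene","s7.png")
c=im[160:420,180:440];cv2.imwrite("pics/s7c.png",cv2.resize(c,None,fx=2.2,fy=2.2,interpolation=cv2.INTER_CUBIC)[:,:,::-1])
go(712,45,7,-21)
```

```text
t 8.0 pos [700.9  10.4   8.5] yaw -20.4 f [ 0.6  1.4 -0.2] -> d cm [-0.16 -3.63  0.18] turn 0.6
```

View pics/s7c.png

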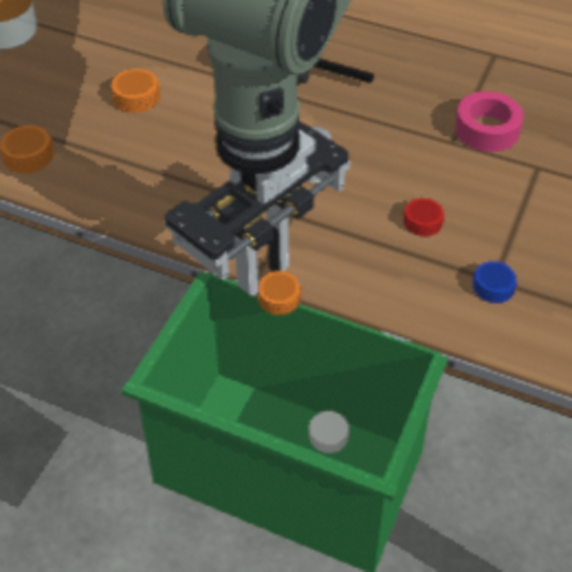

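jog_arm --pt "0.2 -1 0 0 0.68" --pt "0.5 -2 0 0 0.68" --pt "0.9 -3 0 0 0.68" --pt "1.2 -4 0 0 0.68" --pt "1.2 -4 0 0 0.68"

```text
time: 8.5
eef_pos: [727.2, 45.1, 8.9]
ee_rot: [-179.4, 0.2, -20.3]
wrist_force: [-0.5, 0.6, 0.1]
gripper_width: 30.1
```

jog_arm --pt "0 0 -2 0 0.68" --pt "-0.5 0 -5 0 0.68" --pt "-2 0 -9 0 0.68"

```text
time: 8.8
eef_pos: [707.0, 50.3, 97.2]
ee_rot: [-179.5, 0.4, -20.4]
wrist_force: [0.2, -0.4, 0.4]
gripper_width: 30.1
```

Run:
```python
from h import *
im=grab("scene","s8.png")
c=im[160:420,180:440];cv2.imwrite("pics/s8c.png",cv2.resize(c,None,fx=2.2,fy=2.2,interpolation=cv2.INTER_CUBIC)[:,:,::-1])
for col in("red","blue"):
  for uv,st,m in blobs(im,col): print(col,uv,ray("scene",uv,12).round(0))
go(510,140,100,-106); go(510,140,100,74)
```

```text
red (np.float64(372.3), np.float64(258.1)) [553. 131.  12.]
blue (np.float64(404.5), np.float64(287.7)) [610. 225.  12.]
t 8.85 pos [710.3  51.6 107.4] yaw -20.3 f [1.3 0.8 4.7] -> d cm [-21.86  -1.33   0.68] turn 85.7
t 8.85 pos [710.3  51.6 107.4] yaw -20.3 f [1.3 0.8 4.7] -> d cm [-21.86  -1.33   0.68] turn -94.3
```

View pics/s8c.png

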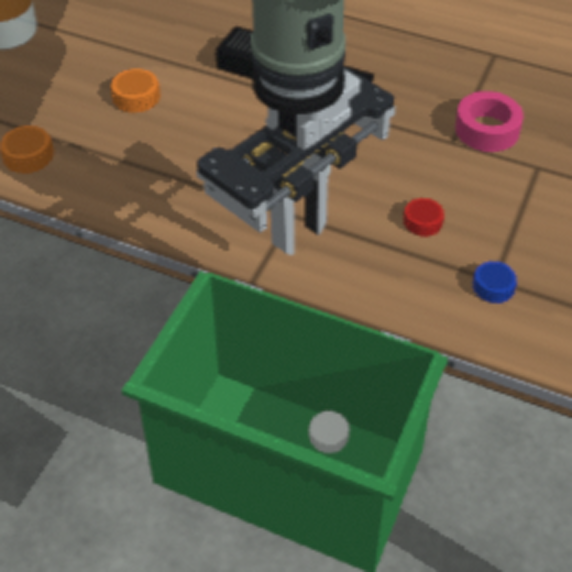

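The orange cap isn't visible in this view, so it may be hidden behind the caddy's near wall. I'll check the top view.

Run:
```python
from h import *
im=grab("top","t2.png")
c=im[100:300,200:440];cv2.imwrite("pics/t2c.png",cv2.resize(c,None,fx=3,fy=3,interpolation=cv2.INTER_CUBIC)[:,:,::-1])
for uv,st,m in blobs(im,"orange",20): print(uv,st)
```

```text
(np.float64(303.8), np.float64(164.7)) [301, 159, 8, 13, 63]
(np.float64(431.2), np.float64(213.2)) [420, 203, 23, 22, 399]
(np.float64(408.2), np.float64(269.1)) [396, 258, 25, 23, 458]
(np.float64(355.5), np.float64(329.5)) [349, 329, 13, 2, 24]
```

View pics/t2c.png

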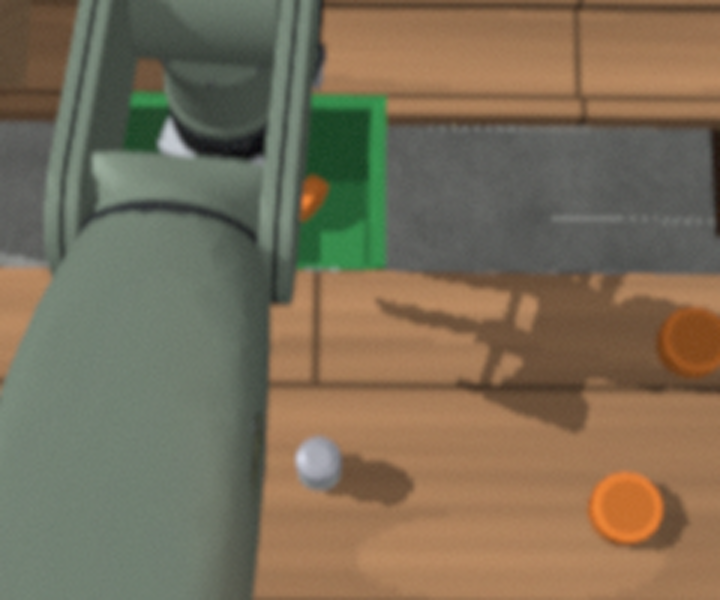

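Orange is inside the caddy, at top crop (316,198). Now red: move behind it and turn to yaw 77.

jog_arm --pt "-4 -0.2 0 -8 0.68" --pt "-8 -0.5 0 -16 0.68" --pt "-12 -0.7 0 -24 0.68" --pt "-16 -1 0 -32 0.68" --pt "-20 -1.2 0 -40 0.68"

```text
time: 9.4
eef_pos: [526.9, 132.1, 104.7]
ee_rot: [-179.7, -0.8, 20.0]
wrist_force: [-0.2, 1.0, -0.1]
gripper_width: 30.4
```

jog_arm --pt "0 0 0 -8 0.68" --pt "0 0 0 -16 0.68" --pt "0 0 0 -24 0.68" --pt "0 0 0 -32 0.68" --pt "0 0 0 -40 0.68"

```text
time: 9.9
eef_pos: [526.6, 131.8, 104.3]
ee_rot: [179.8, -0.8, 60.3]
wrist_force: [-0.4, 0.2, -0.4]
gripper_width: 30.4
```

Run:
```python
from h import *
go(511,139.5,40,77)
```

```text
t 9.9 pos [526.6 131.8 104.3] yaw 60.3 f [-0.4  0.2 -0.4] -> d cm [-0.19 -1.76  6.42] turn -16.7
```

jog_arm --pt "-0.2 -1 0 -8 0.68" --pt "-0.2 -1.8 0 -16 0.68" --pt "-0.2 -1.8 2 -17 0.68" --pt "-0.2 -1.8 4.5 -17 0.68" --pt "-0.2 -1.8 7 -17 0.68"

```text
time: 10.4
eef_pos: [510.8, 139.4, 33.5]
ee_rot: [179.5, -0.7, 77.3]
wrist_force: [0.3, -0.1, 0.0]
gripper_width: 30.0
```

Run:
```python
from h import *
im=grab("scene","s9.png")
go(511,139.5,7,77)
c=im[160:340,260:500];cv2.imwrite("pics/s9c.png",cv2.resize(c,None,fx=3,fy=3,interpolation=cv2.INTER_CUBIC)[:,:,::-1])
```

```text
t 10.45 pos [506.8 138.9  29. ] yaw 77.3 f [-1.7  0.  -2.1] -> d cm [0.13 0.39 2.2 ] turn 0.3
```

View pics/s9c.png

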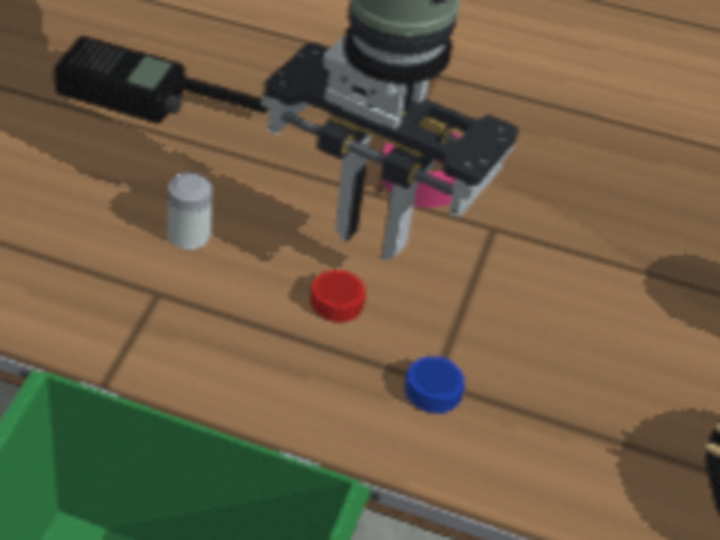

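The fingers are behind red, at crop (338,293), with the shaker and blue cap clear. I'll lower and push.

jog_arm --pt "0.1 0.4 1.1 0 0.68" --pt "0.1 0.4 2.2 0 0.68" --pt "0.1 1.2 2.2 0 0.68" --pt "0.1 2 2.2 0 0.68" --pt "0.1 2.8 2.2 0 0.68"

```text
time: 10.95
eef_pos: [536.3, 133.7, 8.1]
ee_rot: [179.8, -0.5, 77.3]
wrist_force: [-0.4, 0.2, 1.7]
gripper_width: 30.1
```

Run:
```python
from h import *
im=grab("scene","s10.png")
go(720,92,7,77)
c=im[160:340,260:500];cv2.imwrite("pics/s10c.png",cv2.resize(c,None,fx=3,fy=3,interpolation=cv2.INTER_CUBIC)[:,:,::-1])
```

```text
t 11.0 pos [538.1 133.4   8.5] yaw 77.2 f [ 0.8 -0.7  0.7] -> d cm [-0.02 18.66  0.25] turn 0.2
```

View pics/s10c.png

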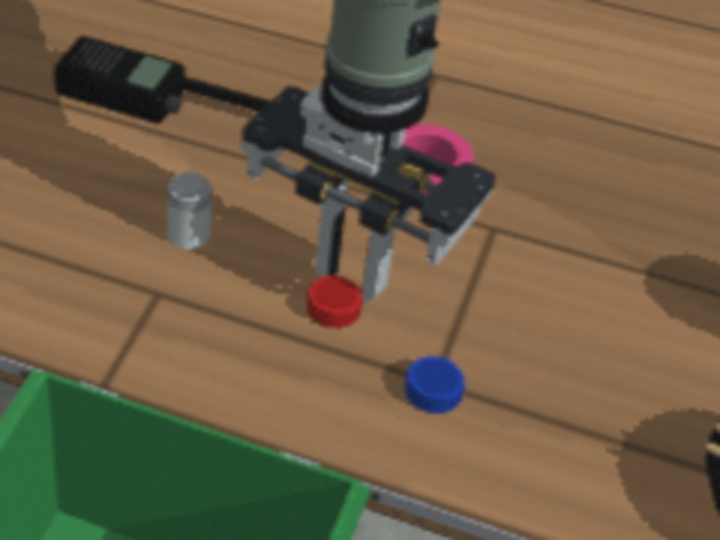

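jog_arm --pt "0 1 0.1 0 0.68" --pt "0 2.3 0.1 0 0.68" --pt "0 3.6 0.1 0 0.68" --pt "0 4.9 0.1 0 0.68" --pt "0 6.2 0.1 0 0.68"

```text
time: 11.5
eef_pos: [600.1, 119.5, 8.4]
ee_rot: [179.6, -0.6, 77.2]
wrist_force: [0.1, -0.4, -1.3]
gripper_width: 30.1
```

jog_arm --pt "0 1.3 0 0 0.68" --pt "0 2.6 0 0 0.68" --pt "0 3.9 0 0 0.68" --pt "0 5.1 0 0 0.68" --pt "0 6.2 0 0 0.68"

```text
time: 12.0
eef_pos: [662.1, 105.3, 9.2]
ee_rot: [179.6, -0.6, 77.2]
wrist_force: [-0.9, 0.5, -0.9]
gripper_width: 29.7
```

Run:
```python
from h import *
im=grab("scene","s11.png")
go(720,92,7,77)
c=im[160:340,260:500];cv2.imwrite("pics/s11c.png",cv2.resize(c,None,fx=3,fy=3,interpolation=cv2.INTER_CUBIC)[:,:,::-1])
```

```text
t 12.05 pos [664.  104.8   9.6] yaw 77.2 f [ 0.7 -0.3 -0.2] -> d cm [-0.01  5.74  0.32] turn 0.2
```

View pics/s11c.png

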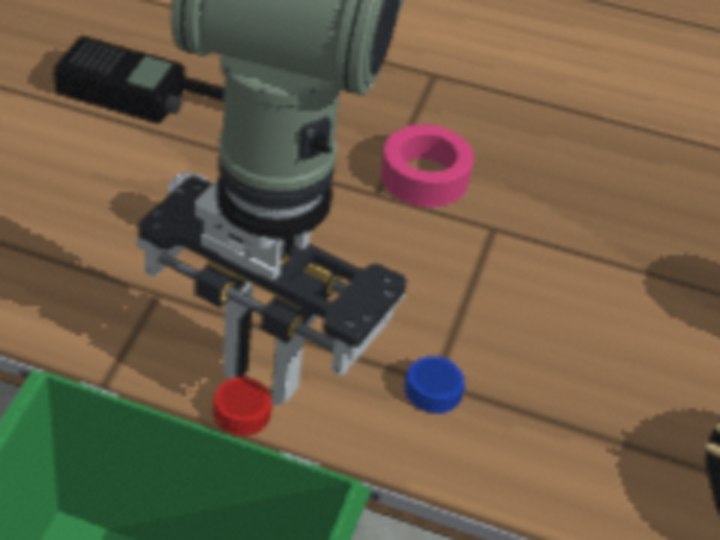

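jog_arm --pt "0 1 0.2 0 0.68" --pt "0 2.2 0.2 0 0.68" --pt "0 3.4 0.2 0 0.68" --pt "0 4.6 0.2 0 0.68" --pt "0 5.8 0.2 0 0.68"

```text
time: 12.55
eef_pos: [721.1, 91.8, 8.3]
ee_rot: [179.4, -0.6, 77.2]
wrist_force: [-0.4, -0.4, -0.1]
gripper_width: 29.8
```

jog_arm --pt "0 0.4 0 0 0.68" --pt "0 0.4 0 0 0.68" --pt "0 0 -3 0 0.68" --pt "0 0 -6 0 0.68" --pt "0 0 -9 0 0.68"

```text
time: 13.05
eef_pos: [718.7, 91.3, 98.6]
ee_rot: [179.5, -0.6, 77.2]
wrist_force: [0.6, 0.5, 0.1]
gripper_width: 30.4
```

Run:
```python
from h import *
im=grab("scene","s12.png")
c=im[160:420,220:480];cv2.imwrite("pics/s12c.png",cv2.resize(c,None,fx=2.2,fy=2.2,interpolation=cv2.INTER_CUBIC)[:,:,::-1])
u=np.array([np.cos(np.radians(-50)),np.sin(np.radians(-50))]);p=np.array([609,224])-42*u;print(p)
go(*p,60,40)
```

```text
[582.00292039 256.17386661]
t 13.1 pos [723.   91.4 106.1] yaw 77.2 f [ 1.6 -0.3  3.6] -> d cm [ 12.89 -17.48   4.45] turn 37.2
```

View pics/s12c.png

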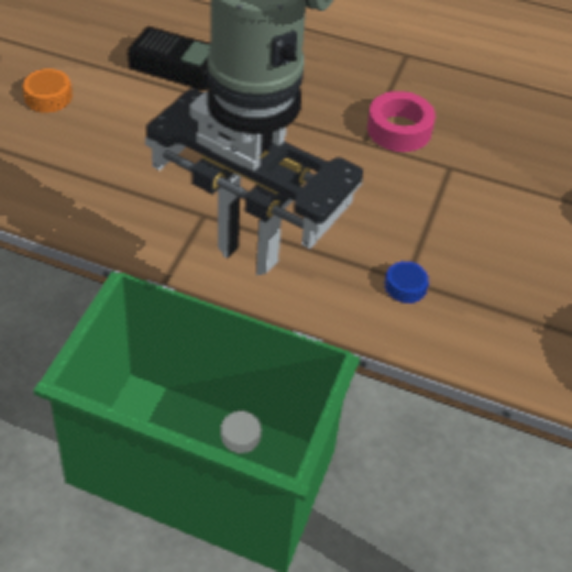

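Red has left the table; I'll confirm where it is from the top view once the arm moves away. Now blue.

jog_arm --pt "2.8 -3.8 0 8 0.68" --pt "5.6 -7.6 0 16 0.68" --pt "8.4 -11.4 0 24 0.68" --pt "11 -15 0 32 0.68" --pt "12.9 -17.5 0 37 0.68"

```text
time: 13.6
eef_pos: [577.7, 258.0, 104.1]
ee_rot: [179.7, -1.2, 40.1]
wrist_force: [-0.1, 0.2, -0.6]
gripper_width: 29.9
```

Run:
```python
from h import *
im=grab("top","t3.png")
c=im[100:300,160:400];cv2.imwrite("pics/t3c.png",cv2.resize(c,None,fx=3,fy=3,interpolation=cv2.INTER_CUBIC)[:,:,::-1])
go(582,256,7,40)
```

```text
t 13.65 pos [574.6 261.5 103.8] yaw 40.1 f [-1.5  1.6 -0.5] -> d cm [0.02 0.88 9.69] turn 0.1
```

View pics/t3c.png

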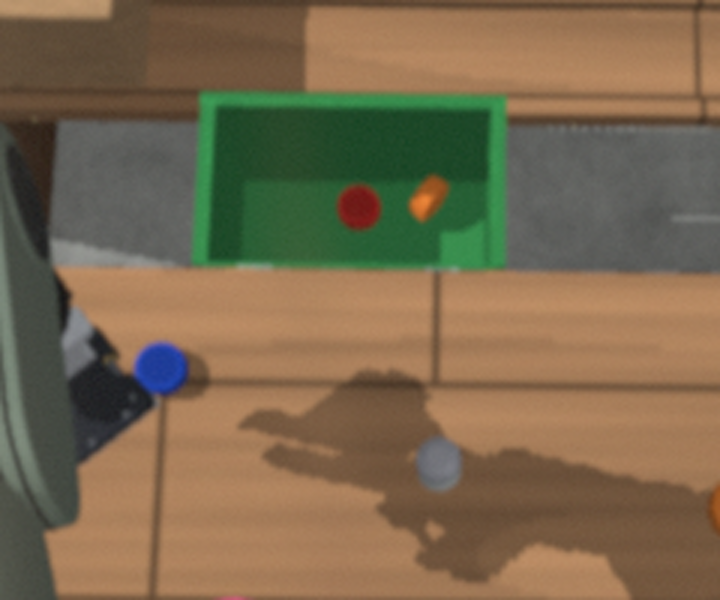

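Red is at top crop (359,207) and orange at (428,198), both in the caddy. White lies under the table edge in this view, though it's visible in the scene view. I'll lower behind blue.

jog_arm --pt "0 0.2 3 0 0.68" --pt "0 0.2 6 0 0.68" --pt "0 0.4 8.5 0 0.68" --pt "0 0.6 9.7 0 0.68" --pt "0 0.8 9.7 0 0.68"

```text
time: 14.15
eef_pos: [579.2, 255.7, 4.5]
ee_rot: [180.0, -0.9, 40.1]
wrist_force: [-0.5, 0.3, 0.5]
gripper_width: 30.0
```

Run:
```python
from h import *
im=grab("scene","s13.png")
go(719,92,7,40)
c=im[160:340,300:540];cv2.imwrite("pics/s13c.png",cv2.resize(c,None,fx=3,fy=3,interpolation=cv2.INTER_CUBIC)[:,:,::-1])
```

```text
t 14.2 pos [581.1 255.8   6.3] yaw 40.1 f [ 0.4  0.3 -0.6] -> d cm [-1.000e-02  2.141e+01 -3.000e-02] turn 0.1
```

View pics/s13c.png

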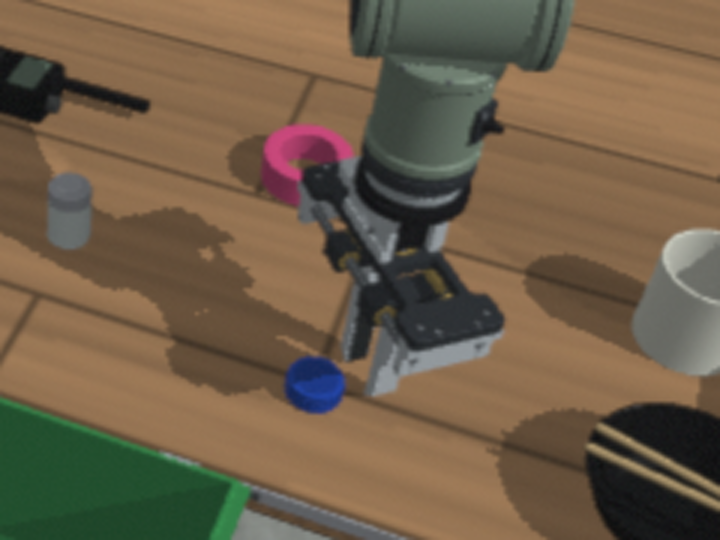

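Blue is at crop (315,383), directly ahead of the finger pair. The path is clear, so I'll push.

jog_arm --pt "0 0.8 0 0 0.68" --pt "0 1.6 0 0 0.68" --pt "0 2.5 0 0 0.68" --pt "0 3.6 0 0 0.68" --pt "0 4.8 0 0 0.68"

```text
time: 14.7
eef_pos: [613.1, 218.3, 7.0]
ee_rot: [179.9, -1.1, 40.1]
wrist_force: [-0.7, 0.5, 0.7]
gripper_width: 30.3
```

jog_arm --pt "0 1.2 0 0 0.68" --pt "0 2.4 0 0 0.68" --pt "0 3.6 0 0 0.68" --pt "0 4.8 0 0 0.68" --pt "0 6 0 0 0.68"

```text
time: 15.2
eef_pos: [652.3, 171.6, 7.0]
ee_rot: [179.9, -1.1, 40.1]
wrist_force: [0.2, -0.1, 0.8]
gripper_width: 30.1
```

Run:
```python
from h import *
im=grab("scene","s14.png")
go(719,92,7,40)
c=im[160:340,260:500];cv2.imwrite("pics/s14c.png",cv2.resize(c,None,fx=3,fy=3,interpolation=cv2.INTER_CUBIC)[:,:,::-1])
```

```text
t 15.25 pos [653.9 169.9   7.3] yaw 40.0 f [ 1.  -0.6  0.8] -> d cm [-0.03 10.15  0.07] turn 0.0
```

View pics/s14c.png

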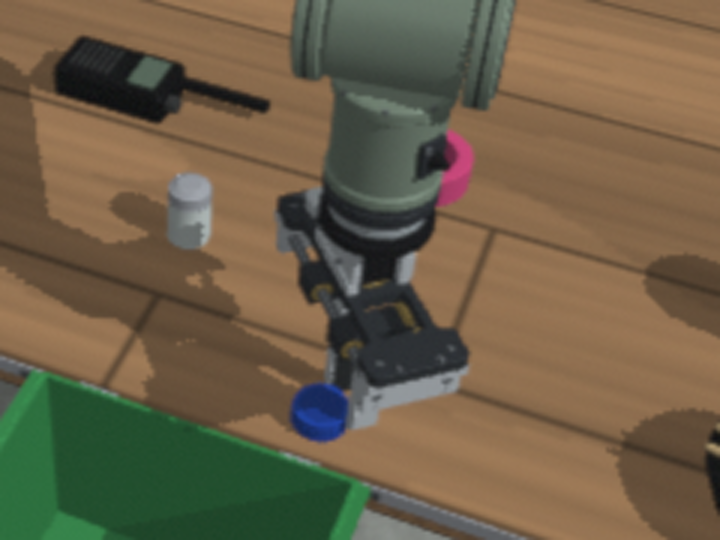

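Blue is cradled at crop (320,411), inside the caddy's span. I'll continue over the edge.

jog_arm --pt "0 1 0 0 0.68" --pt "0 2.2 0 0 0.68" --pt "0 3.4 0 0 0.68" --pt "0 4.6 0 0 0.68" --pt "0 5.8 0 0 0.68"

```text
time: 15.75
eef_pos: [691.9, 124.7, 7.5]
ee_rot: [179.8, -1.2, 40.0]
wrist_force: [-0.5, 1.4, -0.3]
gripper_width: 29.8
```

jog_arm --pt "0 1.2 0 0 0.68" --pt "0 2.4 0 0 0.68" --pt "0 3.6 0 0 0.68" --pt "0 4.4 0 0 0.68" --pt "0 4.6 0 0 0.68"

```text
time: 16.25
eef_pos: [722.3, 88.4, 7.8]
ee_rot: [179.7, -1.2, 40.0]
wrist_force: [-0.4, -0.0, 0.5]
gripper_width: 30.1
```

jog_arm --pt "0 0 -3 0 0.68" --pt "0 0 -7 0 0.68" --pt "0 -2 -12 0 0.68" --pt "0 -6 -14 0 0.68" --pt "0 -11 -14 0 0.68"

```text
time: 16.75
eef_pos: [652.8, 171.7, 153.9]
ee_rot: [179.4, -1.8, 39.8]
wrist_force: [0.7, 0.9, -0.2]
gripper_width: 30.3
```

jog_arm --pt "0 -4 0 0 0.68" --pt "0 -9 0 0 0.68" --pt "0 -14 0 0 0.68" --pt "0 -16 0 0 0.68" --pt "0 -16 0 0 0.68"

```text
time: 17.25
eef_pos: [547.6, 297.3, 152.2]
ee_rot: [179.4, -1.7, 40.1]
wrist_force: [0.5, 0.4, -0.1]
gripper_width: 29.9
```

Run:
```python
from h import *
im=grab("scene","s15.png");grab("top","t15.png")
go(600,100,150,40)
```

```text
t 17.35 pos [550.4 294.7 152.4] yaw 39.9 f [0.1 0.2 0.5] -> d cm [-8.69 18.12  0.18] turn -0.1
```

View pics/s15.png

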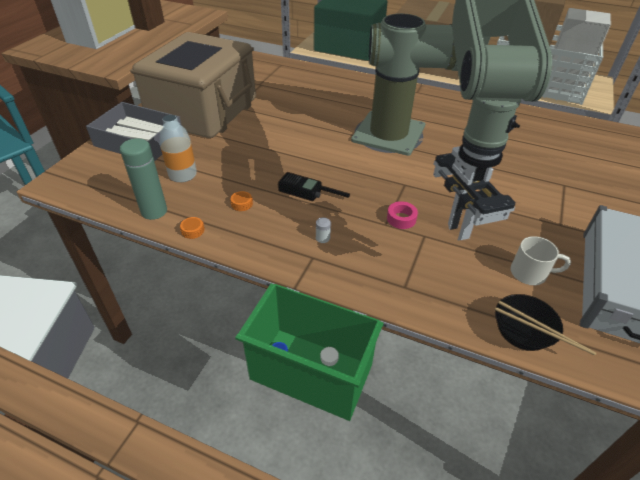

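View pics/t15.png

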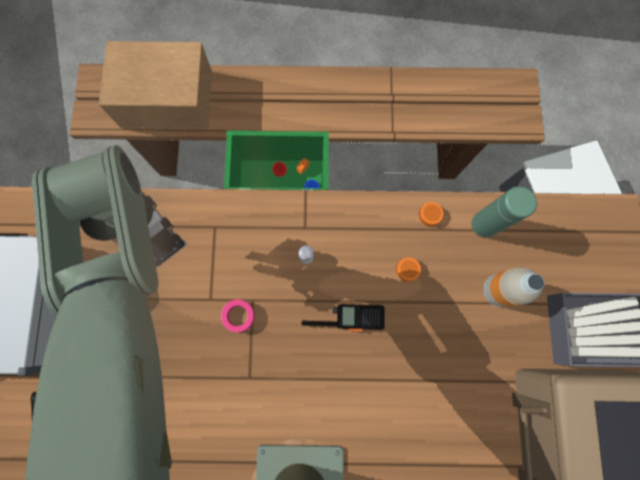

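The four caps are in the caddy: red, orange and blue in the top view at (279,169), (302,166) and (312,184), white in the scene view at (329,355). I'll let the arm settle, compare the other objects with the first pictures, and hand in.

jog_arm --pt "0 0 0 0 0.68" --pt "0 0 0 0 0.68" --pt "0 0 0 0 0.68" --pt "0 0 0 0 0.68" --pt "0 0 0 0 0.68"

```text
time: 17.85
eef_pos: [550.7, 294.3, 152.3]
ee_rot: [179.3, -1.8, 39.9]
wrist_force: [0.7, 0.6, -0.4]
gripper_width: 30.1
```

Run:
```python
from h import *
a=cv2.imread("pics/scene0.png")[:,:,::-1].copy();b=grab("scene","s16.png")
for c in("orange","pink","white","red","blue"):
    for nm,im in(("before",a),("after",b)):
        print(c,nm,[tuple(float(v) for v in u) for u,s,m in blobs(im,c,25) if u[1]>150])
s=sensors.observe();print(s["time"],s["wrist_force"].round(1),np.abs(s["qd"]).max().round(2))
robot.hand_in()
```

```text
orange before [(181.0, 159.4), (241.5, 200.4), (191.9, 227.2), (232.9, 228.7)]
orange after [(180.6, 159.4), (241.3, 200.9), (191.8, 227.2)]
pink before [(401.9, 214.7)]
pink after [(401.9, 214.8)]
white before [(9.2, 163.4), (620.8, 257.4), (324.8, 222.7), (326.3, 235.7), (526.7, 242.9), (277.8, 246.0), (550.1, 266.2), (29.1, 311.4)]
white after [(9.2, 163.3), (487.6, 174.4), (620.8, 257.4), (491.5, 217.3), (324.2, 222.5), (465.5, 231.7), (325.3, 233.0), (527.4, 243.5), (548.3, 267.0), (29.2, 311.4)]
red before [(372.2, 258.1)]
red after []
blue before [(404.5, 287.7)]
blue after [(280.4, 345.5)]
17.9 [ 0.8 -0.3 -0.3] 0.37
the job is handed in; nothing more can be done
```

I swept all four caps (white, the smallest orange, red and blue) one at a time over the far edge with the fingertips held 30 mm apart. All four are in the green caddy, and I handed the job in at about 17.9 s of the 67 s allowed.

- **Caps:** after the last push, the top view showed red, orange and blue inside the caddy. White was visible only in the scene view, because the table edge hides it from above. The orange cap appears to be resting tilted on the caddy floor.
- **Other items:** the two larger orange caps, the tape and the bottle matched their first positions to within about half a pixel. The shaker and mug blobs shifted by 1–3 pixels. I put that down to the arm's shadow, since nothing came near them. I checked the radio, flask and bowl only by eye, and they looked unmoved.
- **Forces:** wrist force readings stayed below about 6 N throughout, and the arm ended about 150 mm above the table, touching nothing.

No check failed or disagreed.

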